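# Clear the inspection stand and hold a grinding ball up to its camera

## Robot

A 6-joint arm with a two-finger parallel gripper is mounted at the origin on the work surface. World frame = base frame: x ahead of the robot, y to its left, z up, the work surface at z = 0. Lengths are in mm, angles in rad, forces in N, time in s.
With the tool pointing down it reaches from about 275 to 1000 mm from the base axis. Payload 8.4 kg.
Tool frame: the origin (TCP) lies on the mounting face of the last link; the fingertips stand 173 mm ahead of it and the grasp point (between the pads) lies 155 mm ahead of it; z points along the fingers, y is the direction in which the jaws open and shut (so a half turn about z gives the same grasp; the last joint's range is limited). The gripper opens to 85 mm and grips with 20 to 120 N. Pads are 22 mm wide; open, the fingers measure 114 mm over their backs; the gripper's body (76 mm by 85 mm) begins 54 mm behind the grasp point. The pads swing forward as they close: fully open they stand 13 mm farther back than shut.
Start: joints at [-1.274, 0.353, 1.633, -0, 1.155, -0.002], TCP at [183.982, -597.311, 404.681] pointing down, gripper open.
Joint ranges: [-2.63, 2.63], [-0.92, 2.1], [0.06, 2.66], [-1.3, 4.44], [0, 2.69], [-3.02, 3.02]. Speed limits (rad/s): [2.22, 2.22, 2.79, 3.14, 3.14, 3.14].

## Interface

Orientations are given as [roll, pitch, yaw] about the fixed x, y, z axes, in that order (R = Rz(yaw) Ry(pitch) Rx(roll)).
In Python, from rig import r, grab_frame, spotter gives the robot as it stands.
- The arm moves only by the tool apply_moves, never from a script. Its argument "motion" is text: rows parted by semicolons, each of 5 numbers parted by spaces: the opening, from -1 (shut) to 1 (fully open), then the shift along the tool's x, y, z as a fraction of full scale, then the turn about the tool's z as a fraction of full scale. In form: hand x y z twist; .... A call has 1 to 20 rows; each row is the pose to reach, as a shift and turn from the pose commanded when the call began, along the tool's axes at that moment, turning the shorter way round; what a row does not reach only later rows make up. Full scale, the value 1, is 1 m for a shift and pi rad for a turn. A row lasts 1/12 s, in which the tool goes at most 41.7 mm and 7.16 degrees, less where a joint would pass 70% of its speed; a pose out of reach is approached as far as the arm can. A call with a number of a shift or a turn outside -1 to 1 is refused whole. A call with a gripper value outside its range is refused whole. The fingers move at their own pace and stop on an object; "squeeze" is the grip in N (left out, the last holds). Time passes only in rows, so rows that repeat a pose let the fingers close. It gives the time, the measured TCP pose, the force and the opening at its end, in the units of the state.
- r.sense(): the state, without advancing time (a new reading comes with each control period).
- grab_frame(name): name is "side" or "top"; returns a dict with "img" (480x640x3 uint8, red, green, blue), "fx", "fy", "cx", "cy" (pixels), "R" (3x3) and "t" (3): a world point X has camera coordinates R X + t. Camera axes: x right, y down, z forward; pixel columns grow to the right and rows downward; lengths in mm; the calibration is good to about 2 mm. A picture is of the moment at which its call begins. There is no depth.
- r.sign_off(): hands the job in, once; it reports no verdict.
Trained networks look in the newest picture that a camera, given by its name, has taken for a name from the list of things; names that differ only in an ending like _2 or _b are one class to them, and where a whole thing is asked for, a point or a joint stands for the part that bears it (a point fixed in the world has none). Each returns a list of dicts, best first, with "conf" (0 to 1); they miss things now and then, are a little off and sometimes report something else, mostly with a low value. They report only what shows in the picture. A call takes as long as a camera call. They do not tell look-alikes from the thing itself.
- spotter.boxes_of(query, camera): "point" ([x, y, z] in mm, in world coordinates, good to about 4 mm: the middle of the surface that is visible of it).
- spotter.place_of(query, camera): "point" ([x, y, z] in mm, in world coordinates, good to about 4 mm: a listed point, or the origin of a listed thing).
The state is a dict: "clock": time; "qpos": joint angles; "qvel": joint speeds; "joint_efforts": joint torques, N m; "eef_pos": TCP position; "tcp_rot": TCP orientation; "contact_force": force on the tool from outside, world axes, zero at the start; "wrist_torque": the same for the moment, N m; "opening": opening from 0.0 (shut) to 1.0 (fully open).
Only numpy, scipy, OpenCV 4.12 (cv2) and the standard library are available. Lean on these libraries where they do the work, as an engineer would, in place of code of your own. Each camera call takes 0.05 s, during which the arm holds its last target.

## Task

With the white scraper block, wipe the four sharp white fragments off the black plate of the inspection stand into the steel catch pan at its edge (never touch them with the fingers), and set the scraper down on the bench. Then pick up the blue ball tray, both balls staying in their pockets, and finish still holding it level and still over the middle of the black plate, with the white ball about 90 mm above the plate and the grip not between the ball and the camera. Do not touch the camera or disturb the other things on the bench.

Things in the scene. Friction and masses are not known exactly. Their poses are not given: they have to be found in the camera images.
- stand: Fixed inspection stand. Origin on the bench under the centre of its plate; z up. The matt black plate is 154 mm (x) by 194 mm (y), flat without a rim, top 50 mm above the bench. The open steel catch pan joins the plate's -y edge (y = -97 mm) and reaches to y = -178 mm, inside 152 mm wide in x; its floor is 8 mm and its rim 38 mm above the bench. On the +y side a 70 mm wide, 8 mm high foot carries the camera.
- plate (a point): Centre of the black plate's top face, 50 mm above the bench.
- pan (a point): Centre of the catch pan's floor (137 mm to -y of the stand's origin, 8 mm above the bench).
- focus (a point): Point in the air 90 mm above the centre of the black plate, on the camera's line of sight: the white ball's centre belongs here at the end.
- camera: Fixed blue and black camera with ring light on a column, part of the stand, same origin and axes as the stand. It looks along the stand's -y, 15 degrees down. Ring light front at y = 236 mm, 170 to 236 mm above the bench, 68 mm across; column at y = 370 mm; top about 265 mm above the bench.
- scraper_mid (a point): Scraper block, loose, about 0.15 kg, standing upright; this point is its centre, half-way up, 39 mm above its foot. White block with black rubber foot 130 mm (its x) by 22 mm (y), up to 30 mm above the foot; above it a black upright grip 60 mm (x) by 20 mm (y), from 30 to 78 mm above the foot. Grip it across y.
- tray_mid (a point): Blue ball tray, loose, about 0.26 kg without balls; this point is its centre, half-way up, 30 mm above its underside; z up. Plate 200 mm (x) by 66 mm (y), 9 mm thick, with a round pocket 34 mm wide and 5 mm deep near each end and in the middle a black upright grip 14 mm (x) by 40 mm (y), from 9 to 60 mm above the underside. Grip it across x.
- pocket_a (a point): Where a ball's centre lies when centred in the tray's +x pocket: 65 mm to +x of the tray's centre and 16.5 mm above the underside.
- pocket_b (a point): The same for the -x pocket, 65 mm to -x.
- ball_center (a point): Centre of the white ceramic grinding ball, 25 mm, about 50 g, loose in one of the two pockets (either end), free to roll up to 7 mm about the pocket's centre.
- steel_ball_center (a point): Centre of the bright steel reference ball, 25 mm, about 64 g, loose in the other pocket.
- chip0_mid (a point): Middle of a sharp white ceramic fragment, about 27 x 14 x 13 mm, 12 g, loose; at the start it lies on the black plate within 36 mm in x and 40 mm in y of the plate's centre.
- chip1_mid (a point): Middle of a sharp white ceramic fragment, about 27 x 14 x 13 mm, 12 g, loose; at the start it lies on the black plate within 36 mm in x and 40 mm in y of the plate's centre.
- chip2_mid (a point): Middle of a sharp white ceramic fragment, about 27 x 14 x 13 mm, 12 g, loose; at the start it lies on the black plate within 36 mm in x and 40 mm in y of the plate's centre.
- chip3_mid (a point): Middle of a sharp white ceramic fragment, about 27 x 14 x 13 mm, 12 g, loose; at the start it lies on the black plate within 36 mm in x and 40 mm in y of the plate's centre.
- amber_bottle: Bystander: amber reagent jar with black cap, 64 mm across, 105 mm high; origin under its centre.
- milling_jar: Bystander: closed steel milling jar, 62 mm across, 64 mm high; origin under its centre.
- column: Bystander: steel chromatography column lying on its side, 118 mm long (x) without its red end plugs, 21 mm thick; origin under its centre.
- vial: Bystander: glass vial with blue cap, 28 mm across, 58 mm high; origin under its centre.
- seal_box: Bystander: small box with white lid, 77 x 57 x 32 mm; origin under its centre.
- wrench: Bystander: steel open-end wrench lying along its x, 150 mm long.
Not all that is in view belongs to the job. Leave any pink look-alike of the part that bears tray_mid alone.

How it is judged (in metres and radians):
On the way, in this order (a step that is already met when the one before it is completed fails the run):
1. the scraper pushes a fragment ((contact force between scraper and chip0 above 0.03 N or contact force between scraper and chip1 above 0.03 N or contact force between scraper and chip2 above 0.03 N or contact force between scraper and chip3 above 0.03 N)).
2. all four fragments lie in the catch pan (z of each of chip0_mid, chip1_mid, chip2_mid, chip3_mid in the frame of stand below 0.045 m and y of chip0_mid in the frame of stand between -0.18 and -0.095 m and x of chip0_mid in the frame of stand between -0.08 and 0.08 m and y of chip1_mid in the frame of stand between -0.18 and -0.095 m and x of chip1_mid in the frame of stand between -0.08 and 0.08 m and y of chip2_mid in the frame of stand between -0.18 and -0.095 m and x of chip2_mid in the frame of stand between -0.08 and 0.08 m and y of chip3_mid in the frame of stand between -0.18 and -0.095 m and x of chip3_mid in the frame of stand between -0.08 and 0.08 m), for 0.2 s.
3. the scraper is back on the bench and let go (height (world z) of scraper_mid below 0.045 m and contact force between scraper and stand below 0.1 N and contact force between the fingers and scraper below 0.05 N), for 0.2 s.
At the end, for the whole second after the job is handed in: Fragments in the pan; scraper let go on the bench, clear of the stand; tray held by the gripper alone, still, level within 4.5 degrees, balls in their pockets, white ball within 30 mm sideways and 25 mm in height of the focus point, grip at most 30 mm to the camera side of the plate centre (all of step 2 and all of step 3 and (distance between ball_center and pocket_a below 0.013 m or distance between ball_center and pocket_b below 0.013 m) and (distance between steel_ball_center and pocket_a below 0.013 m or distance between steel_ball_center and pocket_b below 0.013 m) and horizontal distance between ball_center and focus below 0.03 m and z of ball_center in the frame of focus between -0.025 and 0.025 m and y of tray_mid in the frame of stand below 0.03 m and angle between tray_mid's own z axis and vertical below 0.08 rad and contact force between the fingers and tray above 1 N and contact force between tray and stand below 0.1 N and linear speed of tray below 0.02 m/s and linear speed of ball below 0.03 m/s); the arm keeps its last pose, push and grip.
It fails at once if a ball leaves its pocket ((distance between ball_center and pocket_a above 0.018 m and distance between ball_center and pocket_b above 0.018 m) or (distance between steel_ball_center and pocket_a above 0.018 m and distance between steel_ball_center and pocket_b above 0.018 m)).
It fails at once if a fragment is touched by the fingers or pushed with the tray (contact force between any of the fingers, tray and chip0 above 0.5 N or contact force between any of the fingers, tray and chip1 above 0.5 N or contact force between any of the fingers, tray and chip2 above 0.5 N or contact force between any of the fingers, tray and chip3 above 0.5 N).
It fails at once if the camera is touched (contact force between camera and anything else above 1 N).
It fails at once if a bystander is disturbed (distance of any of amber_bottle, milling_jar, column, vial, seal_box, wrench from where it was at the start of the episode above 0.03 m).
It also fails if it takes over 72 s, if anything falls off the work surface, if the arm or the gripper's body presses on something with over 40 N, if the wrist force passes 120 N, or if a joint passes its speed limit or range.

## Working session

There is one attempt and no reset: what is moved stays moved. The work goes in short steps, Python scripts to look and compute and a tool call to move; the robot and the scene stay as the last step left them, time stands still between calls to the robot, and variables do not carry over. Pictures are saved under pics/ and viewed, and the job is handed in when it is done.

Besides the shell and the picture viewer there is one more tool, called after "Call:" as name(argument=value, ...) on one line, values as JSON. apply_moves: Moves the arm, as the interface text tells. Its arguments: {"type":"object","properties":{"motion":{"type":"string"},"squeeze":{"type":"number"}},"required":["motion"]}

```bash
ls; mkdir -p pics
python3 - <<'E'
from rig import r, grab_frame, spotter
import cv2
for n in ("side","top"):
    f=grab_frame(n); cv2.imwrite(f"pics/{n}0.png",f["img"][:,:,::-1])
    print(n,f["fx"],f["cx"],f["cy"],f["R"],f["t"])
    for q in ["stand","plate","pan","scraper_mid","tray_mid","pocket_a","pocket_b","ball_center","steel_ball_center","chip0_mid","camera","amber_bottle","milling_jar","column","vial","seal_box","wrench"]:
        print(q,[([round(v) for v in d["point"]],round(d["conf"],2)) for d in spotter.place_of(q,n)][:5])
s=r.sense();print(s)
E
```

```text
pics
side 562.575414779381 326.63380246963163 229.56731935976725 [[-0.79360703 -0.60812396  0.01931669]
 [-0.41035591  0.51153774 -0.75494183]
 [ 0.449217   -0.60705386 -0.65550721]] [ 438.57685735  236.13553101 1211.06351791]
stand [([616, 38, 2], 0.98)]
plate [([616, 40, 49], 0.66), ([620, 40, 141], 0.42)]
pan [([529, -68, 6], 0.97)]
scraper_mid [([437, 297, 39], 0.93)]
tray_mid [([518, -323, 27], 0.81)]
pocket_a [([457, -342, 18], 0.8), ([583, -301, 20], 0.61)]
pocket_b [([457, -342, 18], 0.8), ([583, -301, 20], 0.61)]
ball_center [([586, -298, 16], 0.37)]
steel_ball_center [([462, -338, 16], 0.4)]
chip0_mid [([580, 37, 54], 0.48)]
camera []
amber_bottle [([714, -345, -5], 0.61)]
milling_jar [([759, -156, 0], 0.66)]
column [([348, -155, 0], 0.72)]
vial [([383, 457, -1], 0.88)]
seal_box [([403, 99, -1], 0.62)]
wrench [([528, 512, 0], 0.91)]
top 467.4950442493284 315.0431501457063 243.78809666086744 [[-0.01009361 -0.99973322 -0.02077533]
 [-0.98350678  0.01367769 -0.18035334]
 [ 0.18058939  0.01861227 -0.98338246]] [  92.88238667  532.5201108  1090.65228756]
stand [([616, 39, -1], 0
[... 960 characters left out ...]
.18)]
{'clock': 1.8, 'qpos': array([-1.27445050e+00,  3.53023515e-01,  1.63343164e+00, -2.65876909e-05,
        1.15522522e+00, -2.41780631e-03]), 'qvel': array([-8.50380505e-04, -1.31564707e-03,  4.49465454e-04, -7.52284369e-04,
        2.33959083e-04,  4.48223007e-05]), 'joint_efforts': array([ 1.58083774e-03, -6.05163860e+01, -3.42431760e+01,  2.00636637e-04,
        1.14195147e-03, -1.55280367e-05]), 'eef_pos': array([ 183.94385569, -597.30672599,  404.65271034]), 'tcp_rot': array([-3.14150487e+00,  2.41115966e-05,  2.98774374e-01]), 'contact_force': array([ 0.53980184, -0.48216653,  0.23949462]), 'wrist_torque': array([0.01795294, 0.00055617, 0.00369825]), 'opening': 1.0025214514201828}
```

View pictures.

View pics/side0.png

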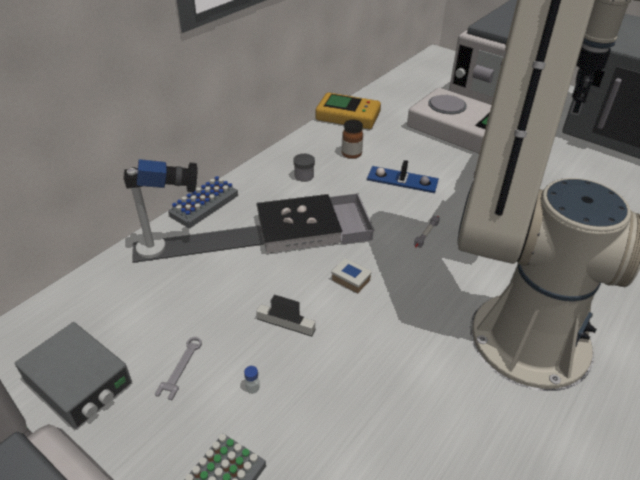

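View pics/top0.png

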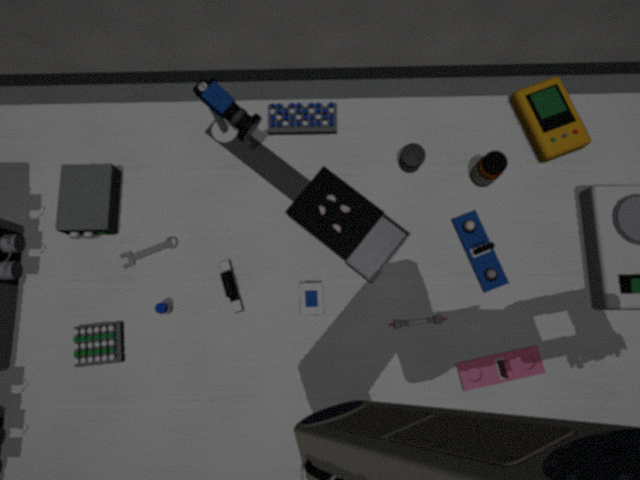

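Run:
```python
import cv2
t=cv2.imread("pics/top0.png");s=cv2.imread("pics/side0.png")
def c(i,x0,y0,w,h,k): return cv2.resize(i[y0:y0+h,x0:x0+w],None,fx=k,fy=k,interpolation=cv2.INTER_CUBIC)
cv2.imwrite("pics/c1.png",c(t,270,150,150,140,4))
a=c(t,440,200,80,100,5);b=c(t,200,250,60,70,5)
cv2.imwrite("pics/c2.png",a);cv2.imwrite("pics/c3.png",b)
cv2.imwrite("pics/c4.png",c(s,240,150,200,190,4)[:600])
```

```text
(no output)
```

View pics/c1.png

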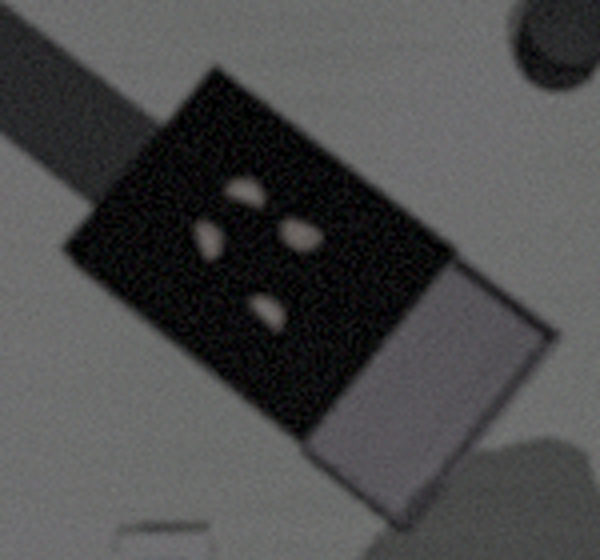

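View pics/c2.png

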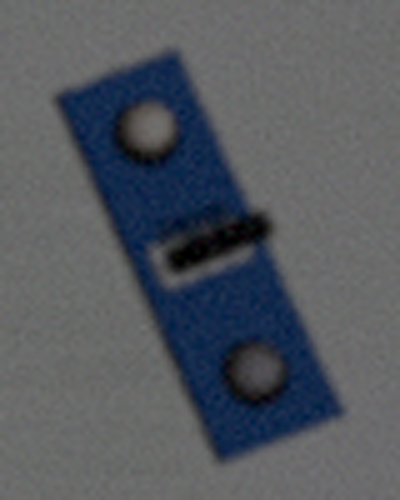

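View pics/c3.png

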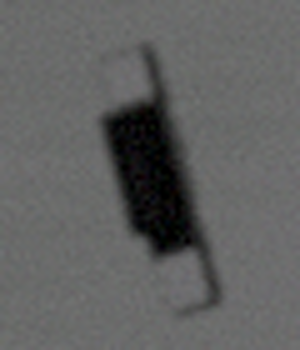

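View pics/c4.png

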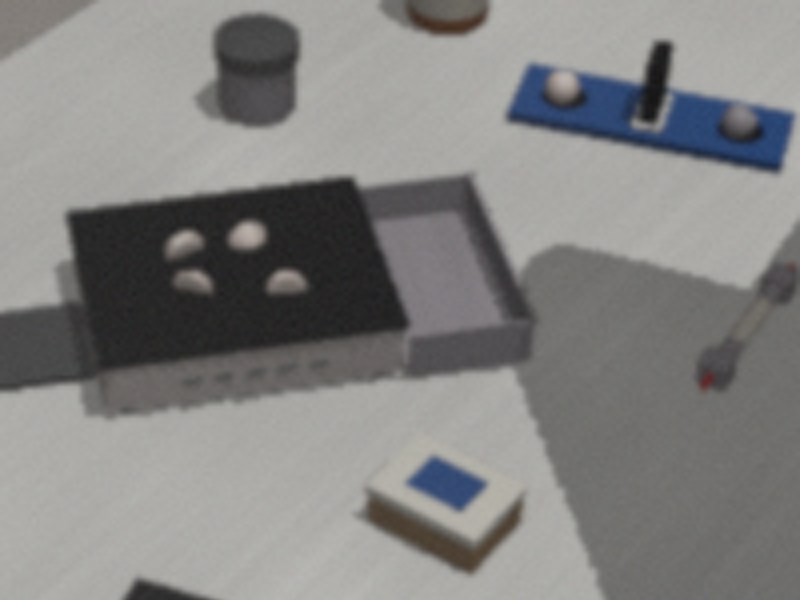

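```bash
cat > h.py <<'E'
import numpy as np, math
from rig import r, grab_frame, spotter
R=np.array([[-0.01009361,-0.99973322,-0.02077533],[-0.98350678,0.01367769,-0.18035334],[0.18058939,0.01861227,-0.98338246]]);T=np.array([92.88238667,532.5201108,1090.65228756])
F,CX,CY=467.495,315.043,243.788
def ray(u,v,z,R=R,T=T,F=F,CX=CX,CY=CY):
    d=R.T@np.array([(u-CX)/F,(v-CY)/F,1]);o=-R.T@T
    return o+d*(z-o[2])/d[2]
E
python3 - <<'E'
from h import *
P=lambda L,k,x0,y0,z:np.array([ray(x0+a/k-.4,y0+b/k-.4,z) for a,b in L])
p=P([(215,68),(455,250),(305,438),(65,248)],4,270,150,50);print(p.round(),p.mean(0))
print("edges",[ (np.linalg.norm(p[(i+1)%4]-p[i]).round(1), math.degrees(math.atan2(*(p[(i+1)%4]-p[i])[1::-1]))) for i in range(4)])
c=P([(245,192),(209,241),(302,235),(268,312)],4,270,150,56)
ctr=p.mean(0)
for yaw in [math.atan2(*((p[1]-p[0])+(p[2]-p[3]))[1::-1])+math.pi/2]:
  print("stand yaw",yaw,math.degrees(yaw))
  ex=np.array([math.cos(yaw),math.sin(yaw)]);ey=np.array([-ex[1],ex[0]])
  for q in c: print(q.round(),"stand",((q-ctr)[:2]@ex).round(),((q-ctr)[:2]@ey).round())
t=P([(178,50),(342,412),(222,462),(57,95)],5,440,200,9);print("tray",t.round(),t.mean(0));
print("edges",[ (np.linalg.norm(t[(i+1)%4]-t[i]).round(1), math.degrees(math.atan2(*(t[(i+1)%4]-t[i])[1::-1]))) for i in range(4)])
b=P([(148,130),(255,372)],5,440,200,16.5);print(b, math.degrees(math.atan2(*(b[0]-b[1])[1::-1])))
s=P([(102,120),(153,103)],5,200,250,78);print(s,math.degrees(math.atan2(*(s[0]-s[1])[1::-1])))
s=P([(150,45),(220,298)],5,200,250,20);print(s,math.degrees(math.atan2(*(s[0]-s[1])[1::-1])))
s=P([(102,120),(133,235)],5,200,250,78);print(s,math.degrees(math.atan2(*(s[0]-s[1])[1::-1])))
for cam in ("side","top"):
  grab_frame(cam)
  for q in ["chip0_mid","scraper_mid","tray_mid"]:
    for f in (spotter.boxes_of,spotter.place_of):
      print(cam,q,[([round(v) for v in d["point"]],round(d["conf"],2)) for d in f(q,cam)][:8])
E
```

```text
[[730.  64.  50.]
 [610. -82.  50.]
 [495.  12.  50.]
 [615. 158.  50.]] [612.7283314   37.84325426  50.        ]
edges [(np.float64(189.0), -129.40178334185887), (np.float64(149.5), 140.67630270089893), (np.float64(189.0), 50.351803688071904), (np.float64(148.6), -39.3322178769423)]
stand yaw -0.6898413513151871 -39.524997963961724
[648.  46.  56.] stand 22.0 29.0
[617.  69.  56.] stand -16.0 27.0
[620.  12.  56.] stand 22.0 -16.0
[572.  33.  56.] stand -29.0 -29.0
tray [[ 624. -321.    9.]
 [ 439. -388.    9.]
 [ 415. -327.    9.]
 [ 601. -258.    9.]] [ 519.49478225 -323.62965015    9.        ]
edges [(np.float64(197.0), -160.0525166584292), (np.float64(65.2), 111.52310067250562), (np.float64(199.0), 20.34644425616709), (np.float64(66.5), -70.19137581915136)]
[[ 580.67530722 -300.4300951    16.5       ]
 [ 458.02283186 -344.306399     16.5       ]] 19.683585003213892
[[459.9661277  310.90437993  78.        ]
 [467.73275233 286.93180992  78.        ]] 107.95126865071592
[[504.35056737 300.86787699  20.        ]
 [378.65675605 263.58383326  20.        ]] 16.521722193763978
[[459.9661277  310.90437993  78.        ]
 [405.73684626 294.90424927  78.        ]] 16.43848193619114
side chip0_mid [([574, 38, 56], 0.59), ([684, 132, 46], 0.22)]
side chip0_mid [([581, 33, 52], 0.38)]
side scraper_mid []
side scraper_mid [([437, 297, 39], 0.62)]
side tray_mid [([512, -315, 7], 0.63)]
side tray_mid [([521, -321, 30], 0.76)]
top chip0_mid []
top chip0_mid [([575, 33, 55], 0.53), ([458, -343, 18], 0.48)]
top scraper_mid [([431, 290, 34], 0.65)]
top scraper_mid [([438, 297, 39], 0.93)]
top tray_mid [([520, -322, 10], 0.77), ([238, -343, 7], 0.75)]
top tray_mid [([520, -321, 33], 0.91), ([237, -353, 29], 0.9), ([582, -301, 16], 0.72)]
```

Call:
apply_moves(motion="1 0.22 -0.21 0 0; 1 0.44 -0.426 0 0; 1 0.44 -0.426 0 0; 1 0.44 -0.426 0 0; 1 0.44 -0.426 0 0; 1 0.44 -0.426 0 0; 1 0.44 -0.426 0 0; 1 0.44 -0.426 0 0; 1 0.44 -0.426 0 0; 1 0.44 -0.426 0 0; 1 0.44 -0.426 0 0; 1 0.44 -0.426 0 0; 1 0.44 -0.426 0 0; 1 0.44 -0.426 0 0; 1 0.44 -0.426 0 0; 1 0.44 -0.426 0 0; 1 0.44 -0.426 0 0; 1 0.44 -0.426 0 0")

```text
clock: 4.0
eef_pos: [478.8, -60.7, 404.6]
tcp_rot: [3.141, 0.001, 0.3]
contact_force: [0.0, -0.1, -0.4]
opening: 0.997
```

```bash
cat >> h.py <<'E'
def to(p,yawdeg=None):
    "tool-frame shift (m) & twist fraction from the present pose to TCP p, yaw deg"
    from scipy.spatial.transform import Rotation as Ro
    s=r.sense(); M=Ro.from_euler('xyz',s["tcp_rot"]).as_matrix()
    d=M.T@(np.array(p)-s["eef_pos"])/1000
    tw=None if yawdeg is None else -((yawdeg-math.degrees(s["tcp_rot"][2])+180)%360-180)/180
    print("at",s["eef_pos"].round(1),np.degrees(s["tcp_rot"]).round(2),"q",s["qpos"].round(2),"t",round(s["clock"],2),"op",round(s["opening"],3),"F",s["contact_force"].round(1))
    print("shift",d.round(4),"rows",(np.linalg.norm(d)/.0417).round(1),"twist",tw)
E
python3 -c "
from h import *
to([438,297,300],16.5)"
```

```text
at [478.8 -60.7 404.6] [1.7999e+02 4.0000e-02 1.7170e+01] q [-0.13  0.13  1.93 -0.    1.08  1.14] t 4.0 op 0.997 F [ 0.  -0.1 -0.4]
shift [ 0.0667 -0.3539  0.1045] rows 9.0 twist 0.0037228100163146237
```

Call:
apply_moves(motion="1 0.067 -0.354 0.03 0.004; 1 0.067 -0.354 0.05 0.004; 1 0.067 -0.354 0.1045 0.004; 1 0.067 -0.354 0.1045 0.004; 1 0.067 -0.354 0.1045 0.004; 1 0.067 -0.354 0.1045 0.004; 1 0.067 -0.354 0.1045 0.004; 1 0.067 -0.354 0.1045 0.004; 1 0.067 -0.354 0.1045 0.004; 1 0.067 -0.354 0.1045 0.004; 1 0.067 -0.354 0.1045 0.004; 1 0.067 -0.354 0.1045 0.004; 1 0.067 -0.354 0.1045 0.004")

```text
clock: 5.08
eef_pos: [439.4, 295.8, 300.6]
tcp_rot: [3.141, -0.0, 0.284]
contact_force: [0.5, -0.1, -0.7]
opening: 0.996
```

```bash
python3 -c "
from h import *
import cv2
to([438,297,211],16.5)
f=grab_frame('side');cv2.imwrite('pics/side1.png',cv2.resize(f['img'][200:400,180:400,::-1],None,fx=3,fy=3))
f=grab_frame('top');cv2.imwrite('pics/top1.png',cv2.resize(f['img'][200:360,150:320,::-1],None,fx=3.5,fy=3.5))
"
```

```text
at [439.4 295.8 300.6] [ 1.7998e+02 -1.0000e-02  1.6300e+01] q [ 0.59  0.33  1.93 -0.    0.88  1.88] t 5.08 op 0.996 F [ 0.5 -0.1 -0.7]
shift [-0.001  -0.0016  0.0896] rows 2.1 twist -0.0011287523446924298
```

View pics/side1.png

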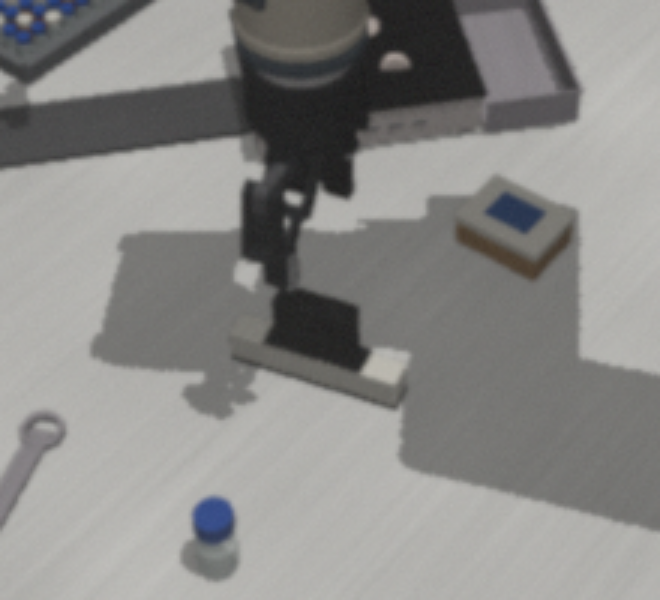

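Call:
apply_moves(motion="1 -0.001 -0.0015 0.03 -0.001; 1 -0.001 -0.0015 0.06 -0.001; 1 -0.001 -0.0015 0.08 -0.001; 1 -0.001 -0.0015 0.0895 -0.001; 1 -0.001 -0.0015 0.0895 -0.001; 0 -0.001 -0.0015 0.0895 -0.001; -1 -0.001 -0.0015 0.0895 -0.001; -1 -0.001 -0.0015 0.0895 -0.001; -1 -0.001 -0.0015 0.0895 -0.001; -1 -0.001 -0.0015 0.0895 -0.001; -1 -0.001 -0.0015 0.0895 -0.001; -1 -0.001 -0.0015 0.0895 -0.001; -1 -0.001 -0.0015 0.0895 -0.001; -1 -0.001 -0.0015 0.0895 -0.001", squeeze=60)

```text
clock: 6.35
eef_pos: [437.7, 298.7, 211.2]
tcp_rot: [-3.141, -0.001, 0.289]
contact_force: [-1.5, -0.3, 6.2]
opening: 0.224
```

```bash
python3 -c "
from h import *
import cv2
to([438,297,291],16.5)
f=grab_frame('side');cv2.imwrite('pics/side2.png',cv2.resize(f['img'][200:400,180:400,::-1],None,fx=3,fy=3))
"
```

```text
at [437.7 298.7 211.2] [-1.7999e+02 -3.0000e-02  1.6580e+01] q [ 0.6   0.48  1.98 -0.    0.69  1.88] t 6.35 op 0.224 F [-1.5 -0.3  6.2]
shift [-0.0001  0.0017 -0.0798] rows 1.9 twist 0.0004721073764745003
```

View pics/side2.png

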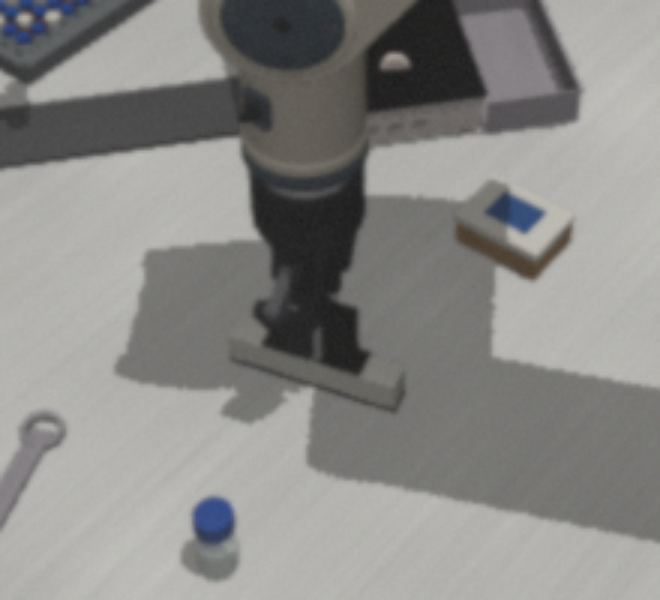

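Call:
apply_moves(motion="-1 0 0 -0.02 0; -1 0 0 -0.055 0; -1 0 0 -0.09 0; -1 0 0 -0.12 0; -1 0.01 0.02 -0.12 0.03; -1 0.03 0.05 -0.12 0.07; -1 0.055 0.09 -0.12 0.11; -1 0.075 0.125 -0.12 0.15; -1 0.095 0.16 -0.12 0.19; -1 0.115 0.19 -0.12 0.23; -1 0.135 0.22 -0.12 0.27; -1 0.15 0.245 -0.12 0.3; -1 0.1575 0.257 -0.12 0.311; -1 0.1575 0.257 -0.12 0.311; -1 0.1575 0.257 -0.12 0.311; -1 0.1575 0.257 -0.12 0.311")

```text
clock: 7.73
eef_pos: [660.8, 97.9, 330.2]
tcp_rot: [3.141, 0.001, -0.686]
contact_force: [-0.2, 1.3, -2.0]
opening: 0.229
```

```bash
python3 -c "
from h import *
import cv2
to([662,97,262],-39.4)
for n in ('side','top'):
  f=grab_frame(n);x0,y0=(120,110) if n=='side' else (220,110)
  cv2.imwrite('pics/%s3.png'%n,cv2.resize(f['img'][y0:y0+190,x0:x0+250,::-1],None,fx=3,fy=3))
"
```

```text
at [660.8  97.9 330.2] [ 1.7995e+02  8.0000e-02 -3.9280e+01] q [0.14 0.49 1.6  0.   1.05 2.4 ] t 7.73 op 0.229 F [-0.2  1.3 -2. ]
shift [ 0.0016 -0.0001  0.0682] rows 1.6 twist 0.0006392814740441584
```

View pics/side3.png

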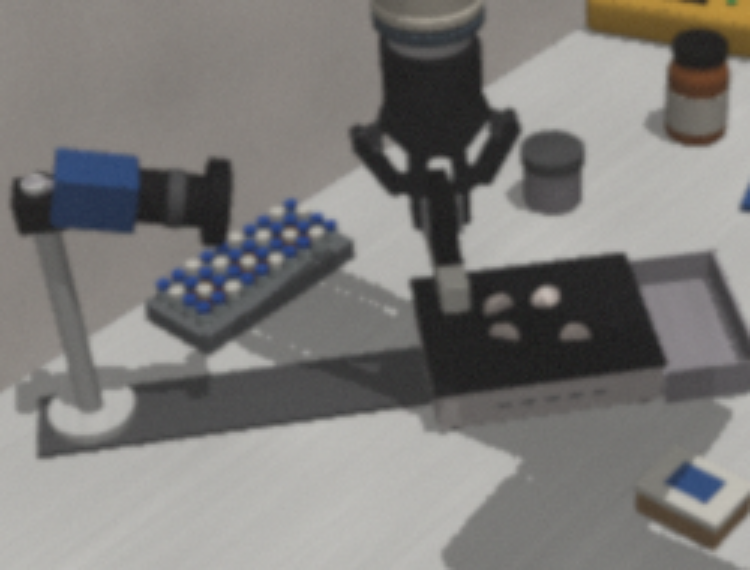

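View pics/top3.png

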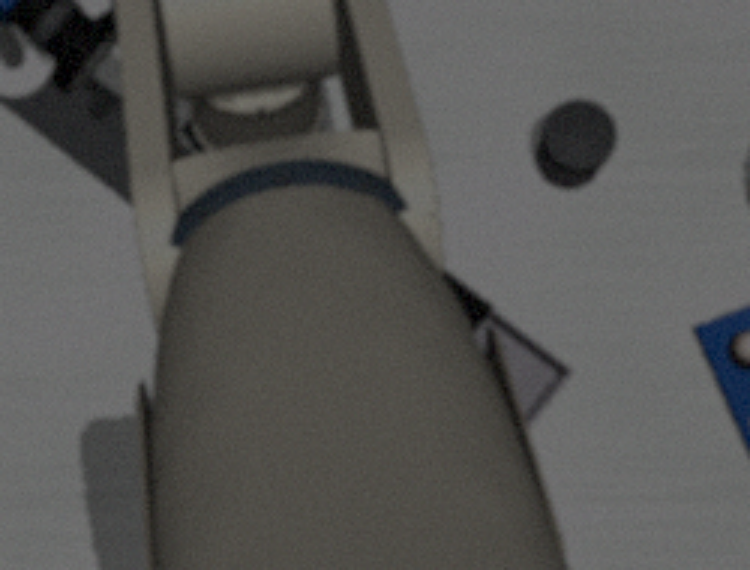

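Call:
apply_moves(motion="-1 0 0 0.02 0; -1 0 0 0.04 0; -1 0 0 0.055 0; -1 0 0 0.063 0; -1 0 0 0.066 0; -1 0 0 0.068 0; -1 0 0 0.068 0; -1 0 0 0.068 0")

```text
clock: 8.5
eef_pos: [662.1, 97.4, 263.6]
tcp_rot: [-3.141, -0.001, -0.687]
contact_force: [-0.1, -0.9, -1.5]
opening: 0.229
```

```bash
python3 -c "
from h import *
import cv2
to([545,-45,262],-39.4)
for n in ('side',):
  f=grab_frame(n);x0,y0=(220,130)
  cv2.imwrite('pics/%s4.png'%n,cv2.resize(f['img'][y0:y0+140,x0:x0+180,::-1],None,fx=4,fy=4))
"
```

```text
at [662.1  97.4 263.6] [-1.7994e+02 -5.0000e-02 -3.9380e+01] q [0.14 0.57 1.64 0.   0.94 2.4 ] t 8.5 op 0.229 F [-0.1 -0.9 -1.5]
shift [-0.0002  0.1844  0.0014] rows 4.4 twist 0.00012746136797703558
```

View pics/side4.png

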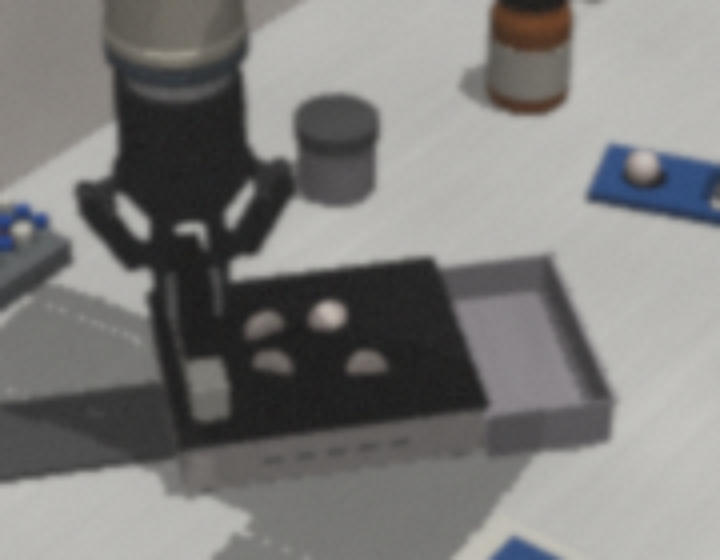

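Call:
apply_moves(motion="-1 0 0.004 0.0012 0; -1 0 0.012 0.0012 0; -1 0 0.02 0.0012 0; -1 0 0.028 0.0012 0; -1 0 0.036 0.0012 0; -1 0 0.044 0.0012 0; -1 0 0.052 0.0012 0; -1 0 0.06 0.0012 0; -1 0 0.068 0.0012 0; -1 0 0.076 0.0012 0; -1 0 0.084 0.0012 0; -1 0 0.092 0.0012 0; -1 0 0.1 0.0012 0; -1 0 0.108 0.0012 0; -1 0 0.116 0.0012 0; -1 0 0.122 0.0012 0; -1 0 0.128 0.0012 0; -1 0 0.132 0.0012 0; -1 0 0.134 0.0012 0; -1 0 0.134 0.0012 0")

```text
clock: 10.22
eef_pos: [576.5, -6.7, 261.5]
tcp_rot: [3.142, 0.0, -0.688]
contact_force: [0.2, -0.2, -1.8]
opening: 0.222
```

```bash
python3 -c "
from h import *
import cv2
to([540,-51,262],-39.4)
for n in ('side',):
  f=grab_frame(n);x0,y0=(220,130)
  cv2.imwrite('pics/%s5.png'%n,cv2.resize(f['img'][y0:y0+140,x0:x0+180,::-1],None,fx=4,fy=4))
"
```

```text
at [576.5  -6.7 261.5] [180.     0.   -39.42] q [-0.01  0.45  1.85 -0.    0.84  2.24] t 10.22 op 0.222 F [ 0.2 -0.2 -1.8]
shift [-0.0001  0.0574 -0.0005] rows 1.4 twist -9.488828954431482e-05
```

View pics/side5.png

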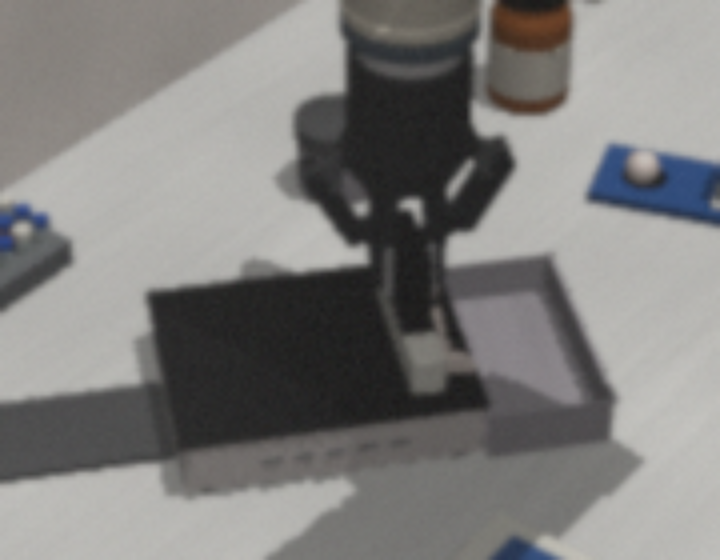

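Call:
apply_moves(motion="-1 0 0.003 -0.0005 0; -1 0 0.007 -0.0005 0; -1 0 0.012 -0.0005 0; -1 0 0.017 -0.0005 0; -1 0 0.022 -0.0005 0; -1 0 0.027 -0.0005 0; -1 0 0.032 -0.0005 0; -1 0 0.037 -0.0005 0; -1 0 0.042 -0.0005 0; -1 0 0.047 -0.0005 0; -1 0 0.052 -0.0005 0; -1 0 0.056 -0.0005 0; -1 0 0.058 -0.0005 0; -1 0 0.058 -0.0005 0; -1 0 0.058 -0.0005 0; -1 0 0.058 -0.001 0; -1 0 0.058 -0.01 0; -1 0 0.05 -0.03 0; -1 0 0.04 -0.06 0; -1 0 0.03 -0.09 0")

```text
clock: 11.93
eef_pos: [557.5, -29.2, 352.6]
tcp_rot: [3.141, 0.001, -0.688]
contact_force: [0.5, -0.8, -1.3]
opening: 0.223
```

```bash
python3 -c "
from h import *
import cv2
to([438,297,350],16.5)
for n in ('side',):
  f=grab_frame(n);x0,y0=(220,130)
  cv2.imwrite('pics/%s6.png'%n,cv2.resize(f['img'][y0:y0+140,x0:x0+180,::-1],None,fx=4,fy=4))
"
```

```text
at [557.5 -29.2 352.6] [ 1.7995e+02  7.0000e-02 -3.9410e+01] q [-0.06  0.31  1.83  0.    1.01  2.2 ] t 11.93 op 0.223 F [ 0.5 -0.8 -1.3]
shift [-0.2995 -0.1762  0.0028] rows 8.3 twist -0.3106163745517836
```

View pics/side6.png

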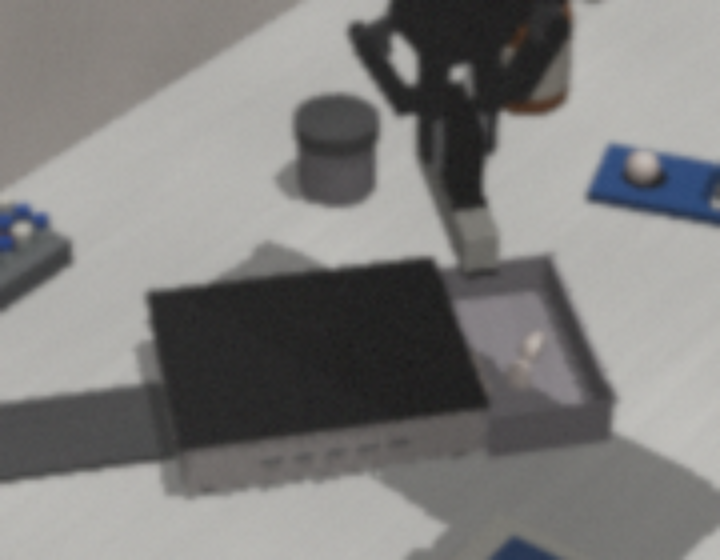

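Call:
apply_moves(motion="-1 -0.02 -0.012 0.003 -0.03; -1 -0.05 -0.03 0.003 -0.06; -1 -0.08 -0.047 0.003 -0.1; -1 -0.11 -0.065 0.003 -0.13; -1 -0.145 -0.085 0.003 -0.16; -1 -0.18 -0.106 0.003 -0.2; -1 -0.215 -0.126 0.003 -0.235; -1 -0.25 -0.147 0.003 -0.27; -1 -0.275 -0.162 0.003 -0.295; -1 -0.29 -0.17 0.003 -0.31; -1 -0.2995 -0.176 0.003 -0.3106; -1 -0.2995 -0.176 0.003 -0.3106; -1 -0.2995 -0.176 0.003 -0.3106")

```text
clock: 13.07
eef_pos: [438.0, 296.6, 348.7]
tcp_rot: [3.141, -0.0, 0.288]
contact_force: [0.3, 0.4, -1.1]
opening: 0.228
```

```bash
python3 -c "
from h import *
import cv2
to([438,297,212],16.5)
for n in ('side','top'):
  f=grab_frame(n);x0,y0=(220,130) if n=='side' else (270,150)
  cv2.imwrite('pics/%s7.png'%n,cv2.resize(f['img'][y0:y0+140,x0:x0+180,::-1],None,fx=4,fy=4))
"
```

```text
at [438.  296.6 348.7] [ 1.7998e+02 -1.0000e-02  1.6480e+01] q [ 0.59  0.27  1.89 -0.    0.98  1.88] t 13.07 op 0.228 F [ 0.3  0.4 -1.1]
shift [ 1.000e-04 -4.000e-04  1.367e-01] rows 3.3 twist -9.12905256108666e-05
```

View pics/side7.png

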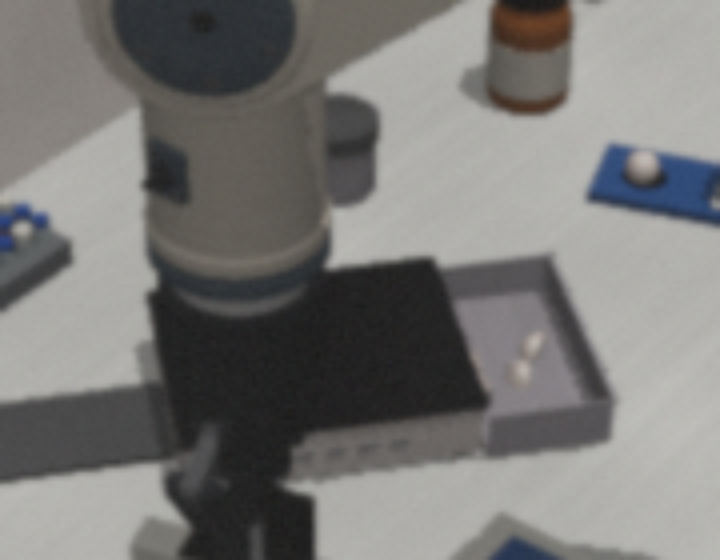

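View pics/top7.png

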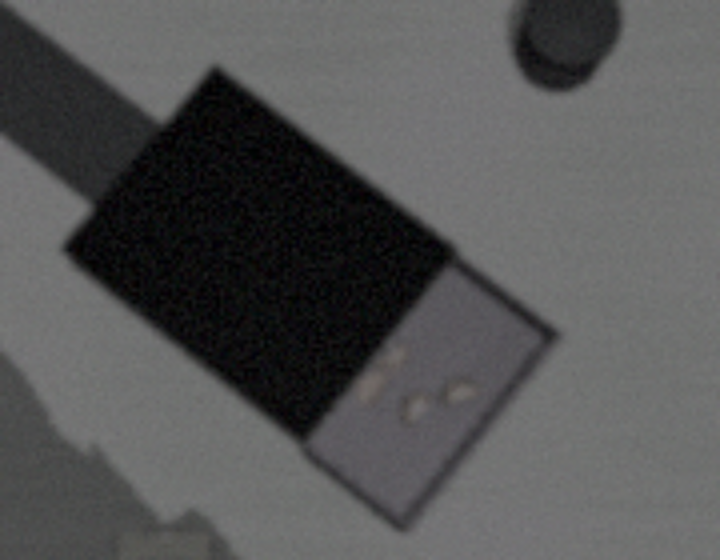

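```bash
python3 -c "
from h import *
c=np.array([614.5,39,0]);a=math.radians(-39.4);M=np.array([[math.cos(a),math.sin(a),0],[-math.sin(a),math.cos(a),0],[0,0,1]])
for u,v in [(372,385),(395,350),(415,408),(460,390)]:
  for z in (15,): print((M@(ray(270+u/4-.4,150+v/4-.4,z)-c)).round(1))
"
```

```text
[ -17.9 -106.6   15. ]
[   8.8 -104.2   15. ]
[ -12.7 -136.5   15. ]
[  13.9 -151.5   15. ]
```

Call:
apply_moves(motion="-1 0 0 0.03 0; -1 0 0 0.065 0; -1 0 0 0.095 0; -1 0 0 0.115 0; -1 0 0 0.126 0; -1 0 0 0.132 0; -1 0 0 0.135 0; -1 0 0 0.1365 0; -1 0 0 0.1365 0; -1 0 0 0.1365 0")

```text
clock: 14.0
eef_pos: [438.5, 296.8, 213.0]
tcp_rot: [-3.141, -0.002, 0.288]
contact_force: [0.4, 0.6, -1.2]
opening: 0.228
```

```bash
python3 -c "
from h import *
to([438,297,211],16.5)"
```

```text
at [438.5 296.8 213. ] [-1.7997e+02 -1.0000e-01  1.6500e+01] q [ 0.59  0.47  1.98 -0.    0.69  1.88] t 14.0 op 0.228 F [ 0.4  0.6 -1.2]
shift [-0.0004 -0.0003  0.002 ] rows 0.1 twist -9.775964791142794e-06
```

Call:
apply_moves(motion="-1 0 0 0.001 0; -1 0 0 0.002 0; -1 0 0 0.002 0; -0.4 0 0 0.002 0; -0.2 0 0 0.002 0; 0 0 0 0.002 0; 0.3 0 0 0.002 0; 0.5 0 0 0.002 0; 0.5 0 0 0.002 0; 0.5 0 0 0.002 0; 0.5 0 0 -0.01 0; 0.5 0 0 -0.03 0; 0.5 0 0 -0.06 0; 0.5 0 0 -0.1 0; 0.5 0 0 -0.14 0; 0.5 0 0 -0.18 0; 0.5 0 0 -0.18 0; 0.5 0 0 -0.18 0")

```text
clock: 15.5
eef_pos: [438.4, 296.8, 395.5]
tcp_rot: [-3.14, -0.006, 0.288]
contact_force: [-0.5, -0.0, -1.3]
opening: 0.753
```

```bash
python3 -c "
from h import *
import cv2
to([480,-100,400],109.7)
for n in ('side',):
  f=grab_frame(n);x0,y0=(220,130)
  cv2.imwrite('pics/%s8.png'%n,cv2.resize(f['img'][200:400,180:400,::-1],None,fx=3,fy=3))
  for q in ('scraper_mid',): print(spotter.place_of(q,n))
"
```

```text
at [438.4 296.8 395.5] [-179.9    -0.33   16.51] q [0.59 0.21 1.85 0.   1.07 1.87] t 15.5 op 0.753 F [-0.5 -0.  -1.3]
shift [-0.0728  0.3923 -0.0056] rows 9.6 twist -0.517735516686943
[{'point': [436.9, 295.4, 39.0], 'conf': 0.96}]
```

View pics/side8.png

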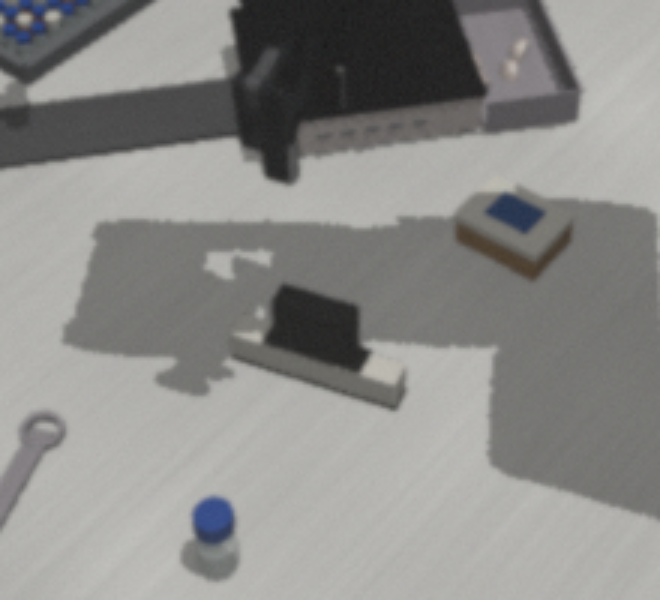

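Call:
apply_moves(motion="1 -0.035 0.2 -0.0056 -0.25; 1 -0.073 0.392 -0.0056 -0.518; 1 -0.073 0.392 -0.0056 -0.518; 1 -0.073 0.392 -0.0056 -0.518; 1 -0.073 0.392 -0.0056 -0.518; 1 -0.073 0.392 -0.0056 -0.518; 1 -0.073 0.392 -0.0056 -0.518; 1 -0.073 0.392 -0.0056 -0.518; 1 -0.073 0.392 -0.0056 -0.518; 1 -0.073 0.392 -0.0056 -0.518; 1 -0.0976 0.6165 -0.0056 -0.518; 1 -0.0976 0.6165 -0.0056 -0.518; 1 -0.0976 0.6165 -0.0056 -0.518; 1 -0.0976 0.6165 -0.0056 -0.518; 1 -0.0976 0.6165 -0.0056 -0.518; 1 -0.0976 0.6165 -0.0056 -0.518; 1 -0.0976 0.6165 -0.0056 -0.518; 1 -0.0976 0.6165 -0.0056 -0.518; 1 -0.0976 0.6165 -0.0056 -0.518; 1 -0.0976 0.6165 -0.0056 -0.518")

```text
clock: 17.27
eef_pos: [519.1, -321.6, 395.9]
tcp_rot: [-3.14, -0.003, 1.915]
contact_force: [0.1, 0.8, -0.3]
opening: 1.005
```

```bash
python3 -c "
from h import *
import cv2
to([520,-322,300],109.7)
f=grab_frame('side');cv2.imwrite('pics/side9.png',cv2.resize(f['img'][110:230,300:480,::-1],None,fx=4,fy=4))
for q in ('tray_mid','ball_center','steel_ball_center','pocket_a'): print(q,spotter.place_of(q,'side'))
"
```

```text
at [ 519.1 -321.6  395.9] [-1.7989e+02 -1.7000e-01  1.0973e+02] q [-0.56  0.34  1.67  0.    1.13 -0.9 ] t 17.27 op 1.005 F [ 0.1  0.8 -0.3]
shift [-0.001   0.0009  0.0959] rows 2.3 twist 0.00018728990630418392
tray_mid [{'point': [521.7, -323.7, 26.9], 'conf': 0.55}]
ball_center [{'point': [586.2, -299.5, 13.5], 'conf': 0.41}, {'point': [581.8, -302.8, 14.5], 'conf': 0.22}]
steel_ball_center [{'point': [461.2, -340.3, 17.1], 'conf': 0.55}]
pocket_a [{'point': [461.1, -346.3, 20.0], 'conf': 0.96}]
```

View pics/side9.png

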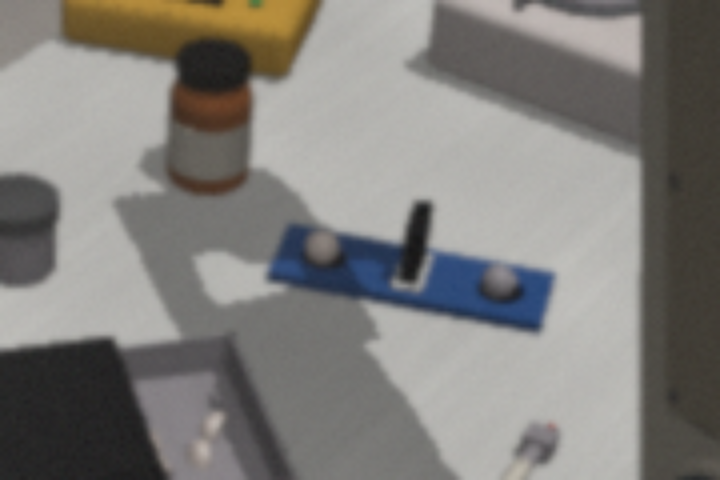

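Call:
apply_moves(motion="0 -0.0016 0.0012 0.03 0; 0 -0.0016 0.0012 0.065 0; 0 -0.0016 0.0012 0.096 0; 0 -0.0016 0.0012 0.096 0; 0 -0.0016 0.0012 0.096 0; 0 -0.0016 0.0012 0.096 0; 0 -0.0016 0.0012 0.096 0", squeeze=70)

```text
clock: 18.1
eef_pos: [522.1, -323.7, 304.0]
tcp_rot: [3.139, 0.003, 1.916]
contact_force: [0.8, -0.7, 0.6]
opening: 0.497
```

```bash
python3 -c "
from h import *
import cv2
to([520.5,-322.5,199],109.7)
f=grab_frame('side');cv2.imwrite('pics/side10.png',cv2.resize(f['img'][110:230,300:480,::-1],None,fx=4,fy=4))
"
```

```text
at [ 522.1 -323.7  304. ] [1.7987e+02 1.6000e-01 1.0976e+02] q [-0.56  0.44  1.74  0.    0.95 -0.9 ] t 18.1 op 0.497 F [ 0.8 -0.7  0.6]
shift [ 0.002  -0.0014  0.105 ] rows 2.5 twist 0.00034835593505120086
```

View pics/side10.png

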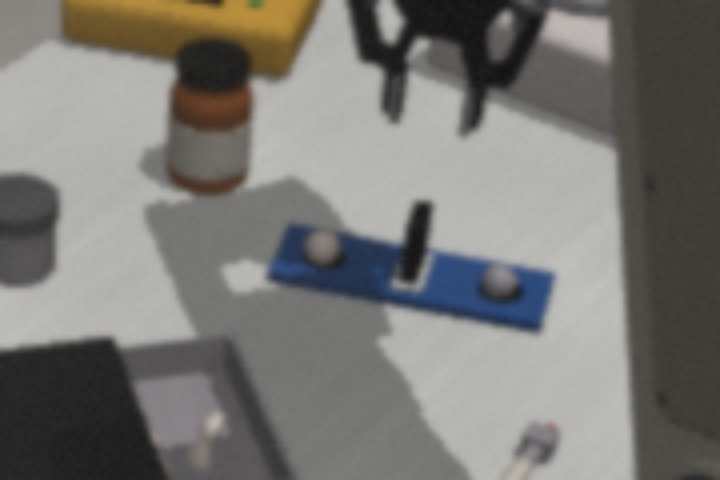

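Call:
apply_moves(motion="0 0.001 -0.0007 0.03 0; 0 0.001 -0.0007 0.06 0; 0 0.001 -0.0007 0.08 0; 0 0.001 -0.0007 0.095 0; 0 0.001 -0.0007 0.102 0; 0 0.001 -0.0007 0.104 0; 0 0.001 -0.0007 0.104 0; 0 0.001 -0.0007 0.104 0")

```text
clock: 18.82
eef_pos: [520.9, -323.1, 199.0]
tcp_rot: [3.14, 0.002, 1.915]
contact_force: [-0.7, 0.7, 0.6]
opening: 0.5
```

```bash
python3 -c "
from h import *
import cv2
to([520.5,-322.5,199],109.7)
f=grab_frame('side');cv2.imwrite('pics/side11.png',cv2.resize(f['img'][110:230,300:480,::-1],None,fx=4,fy=4))
"
```

```text
at [ 520.9 -323.1  199. ] [1.7992e+02 9.0000e-02 1.0975e+02] q [-0.56  0.59  1.8   0.    0.76 -0.9 ] t 18.82 op 0.5 F [-0.7  0.7  0.6]
shift [ 0.0007 -0.0001 -0.    ] rows 0.0 twist 0.00025907055659975714
```

View pics/side11.png

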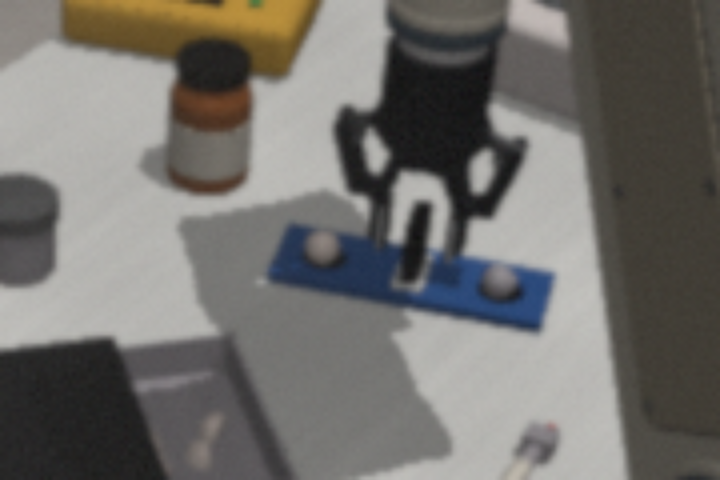

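Fingers straddle the grip (crop x≈380 and 458, grip at 418), symmetric and clear of the balls. Closing gently.

Call:
apply_moves(motion="-0.2 0 0 0 0; -0.35 0 0 0 0; -0.45 0 0 0 0; -0.5 0 0 0 0; -0.55 0 0 0 0; -0.6 0 0 0 0; -0.65 0 0 0 0; -0.7 0 0 0 0; -0.8 0 0 0 0; -0.9 0 0 0 0; -1 0 0 0 0; -1 0 0 0 0; -1 0 0 0 0; -1 0 0 0 0; -1 0 0 0 0")

```text
clock: 20.12
eef_pos: [520.4, -322.7, 197.7]
tcp_rot: [3.141, 0.0, 1.915]
contact_force: [2.4, 2.9, 4.5]
opening: 0.155
```

Call:
apply_moves(motion="-1 0 0 -0.001 0; -1 0 0 -0.003 0; -1 0 0 -0.006 0; -1 0 0 -0.01 0; -1 0 0 -0.015 0; -1 0 0 -0.02 0; -1 0 0 -0.025 0; -1 0 0 -0.029 0; -1 0 0 -0.03 0; -1 0 0 -0.03 0; -1 0 0 -0.03 0")

```text
clock: 21.03
eef_pos: [520.2, -322.7, 227.6]
tcp_rot: [3.142, 0.0, 1.915]
contact_force: [-0.7, 0.2, -4.5]
opening: 0.154
```

```bash
python3 -c "
from h import *
import cv2
to([520.5,-322.5,360],109.7)
f=grab_frame('side');cv2.imwrite('pics/side12.png',cv2.resize(f['img'][110:230,300:480,::-1],None,fx=4,fy=4))
"
```

```text
at [ 520.2 -322.7  227.6] [180.     0.   109.75] q [-0.56  0.54  1.79 -0.    0.81 -0.9 ] t 21.03 op 0.154 F [-0.7  0.2 -4.5]
shift [ 1.000e-04  3.000e-04 -1.324e-01] rows 3.2 twist 0.00027376776088582723
```

View pics/side12.png

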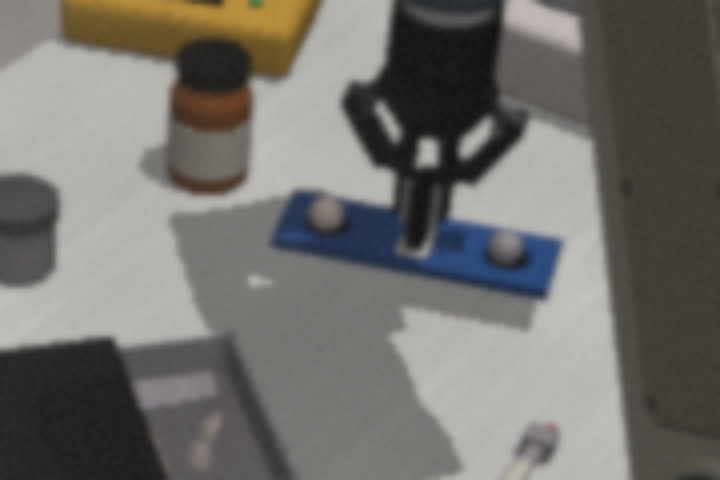

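Call:
apply_moves(motion="-1 0 0 -0.002 0; -1 0 0 -0.006 0; -1 0 0 -0.012 0; -1 0 0 -0.02 0; -1 0 0 -0.03 0; -1 0 0 -0.04 0; -1 0 0 -0.05 0; -1 0 0 -0.06 0; -1 0 0 -0.07 0; -1 0 0 -0.08 0; -1 0 0 -0.09 0; -1 0 0 -0.1 0; -1 0 0 -0.108 0; -1 0 0 -0.113 0; -1 0 0 -0.116 0; -1 0 0 -0.117 0; -1 0 0 -0.117 0")

```text
clock: 22.5
eef_pos: [520.2, -322.7, 344.5]
tcp_rot: [-3.141, -0.0, 1.915]
contact_force: [-0.4, -0.0, -3.7]
opening: 0.16
```

Call:
apply_moves(motion="-1 0.002 0.001 0 0; -1 0.006 0.003 0 0; -1 0.012 0.006 0 0; -1 0.02 0.0095 0 0; -1 0.03 0.014 0 0; -1 0.042 0.02 0 0; -1 0.055 0.026 0 0; -1 0.068 0.032 0 0; -1 0.081 0.038 0 0; -1 0.094 0.0445 0 0; -1 0.107 0.0505 0 0; -1 0.12 0.0565 0 0; -1 0.133 0.063 0 0; -1 0.146 0.069 0 0; -1 0.158 0.0745 0 0; -1 0.168 0.079 0 0; -1 0.176 0.083 0 0; -1 0.182 0.086 0 0; -1 0.185 0.0875 0 0; -1 0.186 0.088 0 0")

```text
clock: 24.17
eef_pos: [540.4, -117.4, 344.6]
tcp_rot: [-3.142, 0.0, 1.916]
contact_force: [0.5, -0.5, -4.0]
opening: 0.153
```

```bash
python3 -c "
from h import *
import cv2
to([553,17,344],109.75)
f=grab_frame('side');cv2.imwrite('pics/side13.png',cv2.resize(f['img'][90:260,200:440,::-1],None,fx=3,fy=3))
"
```

```text
at [ 540.4 -117.4  344.6] [-180.      0.    109.77] q [-0.22  0.31  1.85 -0.    0.99 -0.56] t 24.17 op 0.153 F [ 0.5 -0.5 -4. ]
shift [0.1222 0.0574 0.0006] rows 3.2 twist 0.00012471124927691967
```

View pics/side13.png

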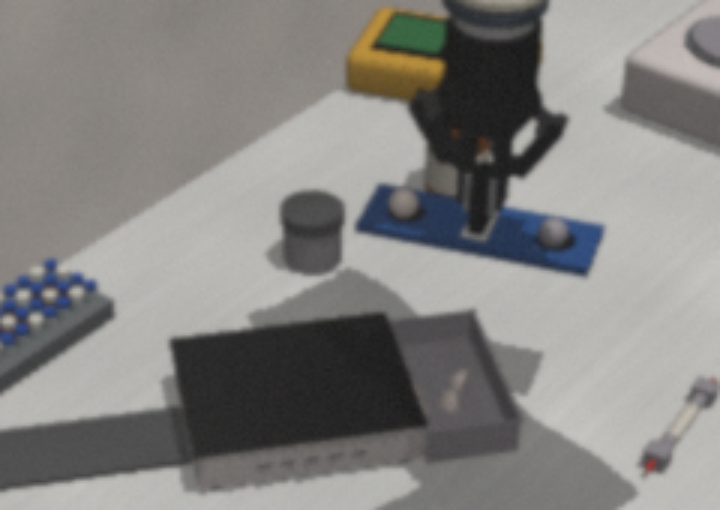

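Tray held level, both balls in their pockets. Continue.

Call:
apply_moves(motion="-1 0.002 0.001 0 0; -1 0.006 0.003 0 0; -1 0.012 0.0055 0 0; -1 0.02 0.0095 0 0; -1 0.03 0.014 0 0; -1 0.04 0.019 0 0; -1 0.05 0.0235 0 0; -1 0.06 0.028 0 0; -1 0.07 0.033 0 0; -1 0.08 0.0375 0 0; -1 0.09 0.0425 0 0; -1 0.1 0.047 0.003 0; -1 0.108 0.051 0.007 0; -1 0.115 0.054 0.012 0; -1 0.119 0.056 0.017 0; -1 0.1215 0.057 0.02 0; -1 0.122 0.0574 0.022 0; -1 0.122 0.0574 0.0235 0; -1 0.122 0.0574 0.0235 0; -1 0.122 0.0574 0.0235 0")

```text
clock: 25.88
eef_pos: [553.1, 15.9, 321.1]
tcp_rot: [-3.142, 0.0, 1.915]
contact_force: [0.2, -0.9, -3.0]
opening: 0.156
```

```bash
python3 -c "
from h import *
import cv2
to([553,17,321],109.75)
for n in ('side','top'):
  f=grab_frame(n)
  cv2.imwrite('pics/%s14.png'%n,cv2.resize(f['img'][90:260,200:440,::-1],None,fx=3,fy=3))
  for q in ('ball_center','steel_ball_center','tray_mid','pocket_a','focus','scraper_mid','plate'): print(n,q,[(np.round(d['point']),d['conf']) for d in spotter.place_of(q,n)][:4])
"
```

```text
at [553.1  15.9 321.1] [-1.8000e+02  1.0000e-02  1.0972e+02] q [ 0.03  0.34  1.86 -0.    0.94 -0.32] t 25.88 op 0.156 F [ 0.2 -0.9 -3. ]
shift [0.001  0.0003 0.0001] rows 0.0 twist -0.00017062593265535498
side ball_center [(array([615.,  38., 139.]), 0.55)]
side steel_ball_center [(array([498.,   0., 141.]), 0.43)]
side tray_mid [(array([550.,  14., 151.]), 0.89), (array([617.,  36., 138.]), 0.42)]
side pocket_a [(array([614.,  37., 139.]), 0.96), (array([493.,  -6., 143.]), 0.87), (array([ 224., -288.,   18.]), 0.52)]
side focus [(array([617.,  41., 138.]), 0.68)]
side scraper_mid [(array([435., 296.,  39.]), 0.74)]
side plate [(array([ 716., -344.,   -2.]), 0.63), (array([620.,  36.,   0.]), 0.59), (array([612.,  42.,  51.]), 0.57)]
top ball_center []
top steel_ball_center []
top tray_mid [(array([ 233., -349.,   27.]), 0.8), (array([387., 462.,   3.]), 0.67), (array([554.,  14., 152.]), 0.47), (array([407., 100.,  -3.]), 0.4)]
top pocket_a [(array([ 250., -414.,   14.]), 0.88), (array([ 220., -288.,   17.]), 0.88)]
top focus []
top scraper_mid [(array([439., 299.,  38.]), 0.8)]
top plate []
```

View pics/side14.png

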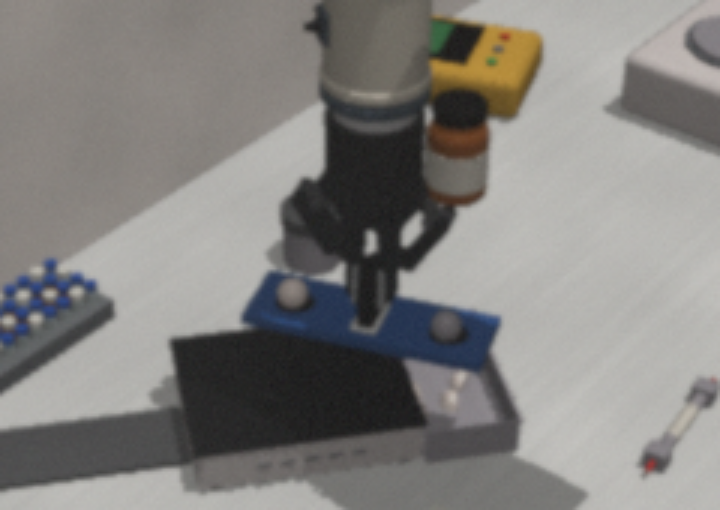

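View pics/top14.png

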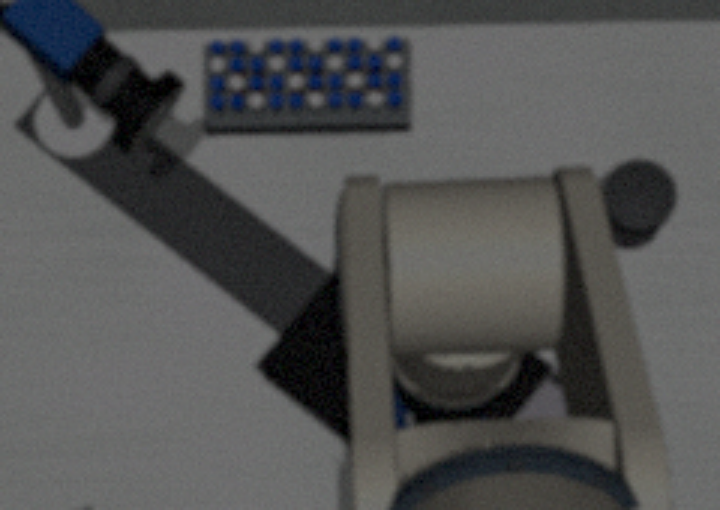

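Side view: the white ball is at (615, 38, 139) and the focus point at about (614.5, 39, 140). The tray is level and held by the gripper alone. I'll let it settle for a moment, then hand in.

Call:
apply_moves(motion="-1 0 0 0 0; -1 0 0 0 0; -1 0 0 0 0; -1 0 0 0 0; -1 0 0 0 0; -1 0 0 0 0")

```text
clock: 27.18
eef_pos: [553.0, 16.3, 321.1]
tcp_rot: [-3.142, -0.0, 1.915]
contact_force: [-0.8, -0.8, -4.2]
opening: 0.154
```

```bash
python3 -c "
from h import *
print(r.sense()['qvel'].round(4)); print(r.sign_off())"
```

```text
[ 0.0016 -0.0007  0.     -0.0004 -0.0013  0.0021]
the job is handed in; nothing more can be done
None
```

The job is handed in, at about 27 s of the 72 s allowed. The interface reports no verdict.

- **Fragments:** One slow sweep with the scraper pushed all four off the plate. The top picture afterwards showed all four in the pan, 104 to 152 mm to the -y side of the stand's origin, and a clear plate. I did not recheck all four from the top at the end because the arm blocked that view. The last side picture shows two of them in the pan; the other two lie behind the plate's edge.
- **Scraper:** It stands upright and released at its old spot on the bench. Both cameras agree, giving about (437, 297, 39) mm.
- **Tray:** It is held with a 70 N grip at its original heading, level and still. The tool pose shows no tilt and joint speeds are about 0.002 rad/s.
- **White ball:** The side camera puts it at (615, 38, 139) mm, within about 2 mm of the focus point. The grip is about 56 mm to the side of the plate centre away from the camera.
- **Balls in pockets:** Both balls sit in their pockets in the side picture. In the final top view the arm hides them, so the networks found neither there and this rests on the side camera alone.
- **Bystanders:** I saw none disturbed and kept the arm away from the camera, but I did not measure their positions again at the end.

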